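Feel along the bead trail of a fired plaque

TASK

Check the fired plaque by touch: with the fingers closed, run the fingertips lightly along its trail of glazed beads, starting on the blue bead, touching every white bead in turn and ending on the red one. Finish with the fingertips still resting gently on the red bead, so that I can mark it; do not push the plaque deep into its foam, and leave the jar, the cup and the wooden stick where they are.

Things in the scene. Friction and masses are not known exactly. Their poses are not given: they have to be found in the camera images.
- board: plywood board 360 x 320 mm, 18 mm thick, fixed on the table, turned any way round; origin at the middle of its underside, x along its length. On its middle a low wooden frame (outside 304 x 150 mm, top 32 mm above the table) holds dark foam and the plaque
- plaque_top (a point): middle of the upper face of the terracotta plaque (276 x 122 mm, 16 mm thick), 50 mm above the table; x along its length from the blue end to the red end, z up. Five glazed beads stand on it in a gentle S, joined by a thin dark line about 1 mm proud that is only drawn. The frame keeps the plaque from sliding; it cannot be lifted
- plaque (a joint): how far the plaque is pressed down into its foam, in m: 0 untouched, 0.014 at the bottom. The foam gives straight down, evenly, by 1 mm for every 2 N after the first 1 N, and springs back. All bead tops stay level, 54 mm above the table when untouched
- bead1 (a point): the blue glazed bead at one end, where the trail starts, a smooth, slippery dome 25 mm across standing 4 mm proud of the plaque (curved like a ball of 22 mm radius); the point is the very top of the dome, z up
- bead2 (a point): white glazed bead second on the trail, a smooth, slippery dome 25 mm across standing 4 mm proud of the plaque (curved like a ball of 22 mm radius); the point is the very top of the dome, z up; about 58 mm from the first
- bead3 (a point): white glazed bead third on the trail, in the middle of the plaque, a smooth, slippery dome 25 mm across standing 4 mm proud of the plaque (curved like a ball of 22 mm radius); the point is the very top of the dome, z up; about 62 mm from the second
- bead4 (a point): white glazed bead fourth on the trail, a smooth, slippery dome 25 mm across standing 4 mm proud of the plaque (curved like a ball of 22 mm radius); the point is the very top of the dome, z up; about 62 mm from the third
- bead5 (a point): the red glazed bead at the other end, where the trail finishes, a smooth, slippery dome 25 mm across standing 4 mm proud of the plaque (curved like a ball of 22 mm radius); the point is the very top of the dome, z up; about 58 mm from the fourth
- jar: small closed glaze jar with a yellow cap, 44 mm across, 55 mm tall, standing loose on the plywood board beside the plaque; origin at the middle of its underside; leave alone
- cup: small open terracotta cup, 52 mm across the rim, 45 mm tall, standing loose on the board on the same side as the jar; origin at the middle of its underside; leave alone
- stick: wooden modelling stick about 175 mm long and 12 mm thick, lying loose on the board along the plaque's other long side; origin under its middle, x along its length; leave alone

How it is judged:
By the outcome, as a careful person would: the job done as asked, in the order asked, and still so for the second after the job is handed in, while the arm keeps its last pose, push and grip.
It also fails if it takes over 38 s, if anything falls off the work surface, if the arm or the gripper's body presses on something with over 40 N, if the wrist force passes 120 N, or if a joint passes its speed limit or range.

ROBOT

A 6-joint arm with a two-finger parallel gripper is mounted at the origin on the work surface. World frame = base frame: x ahead of the robot, y to its left, z up, the work surface at z = 0. Lengths are in m, angles in degrees, forces in N, time in s.
With the tool pointing down it reaches from about 0.4 to 0.825 m from the base axis. Payload 7 kg.
Tool frame: the origin (TCP) lies on the front face of the gripper's body, between the roots of the fingers; the fingertips stand 66 mm ahead of it and the grasp point (between the pads) lies 47 mm ahead of it; z points along the fingers, y is the line along which they close (so a half turn about z gives the same grasp; the last joint's range is limited). The gripper opens to 88 mm and grips with 3 to 60 N. Pads are 19 mm wide; open, the fingers measure 130 mm over their backs; the gripper's body (78 mm by 193 mm) begins 47 mm behind the grasp point.
Start: joints at [83.543, 20.546, 0.682, 0, -70.136, -16.507], TCP at [0.263, 0.621, 0.292] pointing down, gripper open.
Joint ranges: [-176.03, 176.03], [-82.01, 121.73], [-58.28, 71.71], [-173.87, 95.51], [-174.79, -0.11], [-173.66, 173.66]. Speed limits (degrees/s): [136.94, 136.94, 172.46, 180, 180, 180].

INTERFACE

Orientations are given as [roll, pitch, yaw] about the fixed x, y, z axes, in that order (R = Rz(yaw) Ry(pitch) Rx(roll)).
In Python, from plant import ctrl gives the robot as it stands.
- The arm moves only by the tool send_rows, never from a script. Its argument "deltas" is a list of rows, each a list of 2 entries, a list of its own where there are three numbers: the shift along the tool's x, y, z each as a share of 800 mm, from -1 to 1, then the turn about the tool's z as a share of 90 degrees, from -1 to 1. A call has exactly 5 rows; each row is the pose to reach, as a shift and turn from the pose commanded when the call began, along the tool's axes at that moment; what a row does not reach only later rows make up. A row lasts 1/12 s, in which the tool goes at most 41.7 mm and 7.16 degrees, less where a joint would pass 70% of its speed; a pose out of reach is approached as far as the arm can. A call with a number of a shift or a turn outside -1 to 1 is refused whole. A call with a gripper value outside its range is refused whole. "gripper" is the opening, from 0 (shut) to 1 (fully open), set as the call begins (left out, the last holds). The fingers move at their own pace and stop on an object; the grip force is fixed at half the most. Time passes only in rows, so rows that repeat a pose let the fingers close, or fill a call up. It gives the time, the measured TCP pose, the force, the opening and the grip force at its end, in the units of the state.
- ctrl.get_obs(): the state, without advancing time (a new reading comes with each control period).
- ctrl.snapshot(name): name is "scene" or "top"; returns a dict with "color" (384x512x3 uint8, red, green, blue), "vertical_fov" (degrees; the focal length in pixels is half the picture's height over the tangent of half this angle, whatever the lens; pixels are square), "cx", "cy" (the principal point, pixels), "rvec" (rotation vector, rad) and "tvec" (3), from world to camera coordinates, as OpenCV has them. Camera axes: x right, y down, z forward; pixel columns grow to the right and rows downward; lengths in m; the calibration is good to about 2 mm. A picture is of the moment at which its call begins. There is no depth.
- ctrl.close_job(): hands the job in; it is judged then, once.
Trained networks look in a picture, given as the dict that the camera call returned (one of the last four; its "shot" number tells which), for a name from the list of things; names that differ only in an ending like _2 or _b are one class to them, and where a whole thing is asked for, a point or a joint stands for the part that bears it (a point fixed in the world has none). Each returns a list of dicts, best first, with "conf" (0 to 1); they miss things now and then, are a little off and sometimes report something else, mostly with a low value. They report only what shows in the picture. A call takes as long as a camera call.
- ctrl.boxes_of(picture, thing): "xy" ([column, row] as shares, 0 to 1, of the picture: columns of its width, rows of its height, amid what is visible of it).
- ctrl.cut_out(picture, thing): "pixels" (384x512 bool, what is visible of it) and "xy" ([column, row] as shares, 0 to 1, of the picture: columns of its width, rows of its height, amid what is visible of it).
The state is a dict: "clock": time; "joint_pos": joint angles; "qvel": joint speeds; "tau": joint torques, N m; "tool_pos": TCP position; "orientation": TCP orientation; "force": force on the tool from outside, world axes, zero at the start; "moment": the same for the moment, N m; "opening": finger opening in m; "gripper_force": force on a finger pad.
Only numpy, scipy, OpenCV 4.12 (cv2) and the standard library are available. Lean on these libraries where they do the work, as an engineer would, in place of code of your own. Each camera call takes 0.05 s, during which the arm holds its last target. There are 200 camera calls.

## Working session

There is one attempt and no reset: what is moved stays moved. The work goes in short steps, Python scripts to look and compute and a tool call to move; the robot and the scene stay as the last step left them, time stands still between calls to the robot, and variables do not carry over. Pictures are saved under pics/ and viewed, at most 10 in all, crops included, and the job is handed in when it is done.

Besides the shell and the picture viewer there is one more tool, called after ">>>" as a command line: name --argument value ..., lists and objects as JSON in quotes. send_rows: Moves the arm, as the interface text tells. Shift numbers are shares of 800 mm and turn numbers shares of 90 degrees, none past 1 either way. Its arguments: {"type":"object","properties":{"deltas":{"type":"array","items":{"type":"array"}},"gripper":{"type":"number"}},"required":["deltas"]}

```bash
mkdir -p pics; cat > h.py <<'E'
import numpy as np, cv2
from plant import ctrl
def ray(p,uv):
    f=192/np.tan(np.radians(p["vertical_fov"])/2)
    R=cv2.Rodrigues(np.array(p["rvec"],float))[0]; t=np.array(p["tvec"],float).ravel()
    d=R.T@np.array([(uv[0]-p["cx"])/f,(uv[1]-p["cy"])/f,1]); return -R.T@t,d
def on(p,uv,z):
    c,d=ray(p,uv); return c+d*(z-c[2])/d[2]
E
python3 - <<'E'
from h import *
for n in ["top","scene"]:
    p=ctrl.snapshot(n); cv2.imwrite(f"pics/{n}1.png",p["color"][:,:,::-1])
    for i in range(1,6):
        for r in ctrl.boxes_of(p,f"bead{i}")[:2]:
            uv=np.array(r["xy"])*[512,384]; print(n,i,round(r["conf"],2),uv.round(1),on(p,uv,.053).round(4))
    for th,z in [("jar",.045),("cup",.04),("stick",.024),("plaque_top",.05)]:
        for r in ctrl.boxes_of(p,th)[:1]:
            uv=np.array(r["xy"])*[512,384]; print(n,th,round(r["conf"],2),uv.round(1),on(p,uv,z).round(4))
o=ctrl.get_obs(); print(o)
E
```

```text
top 1 0.64 [304.3 206.8] [ 0.5608 -0.0187  0.053 ]
top 2 0.64 [304.3 206.8] [ 0.5608 -0.0187  0.053 ]
top 3 0.64 [304.3 206.8] [ 0.5608 -0.0187  0.053 ]
top 4 0.64 [304.3 206.8] [ 0.5608 -0.0187  0.053 ]
top 5 0.64 [304.3 206.8] [ 0.5608 -0.0187  0.053 ]
top jar 0.75 [301.7 306.2] [ 0.402  -0.0097  0.045 ]
top cup 0.55 [217.3 233.7] [0.5208 0.1265 0.04  ]
top stick 0.71 [342.8 161.3] [ 0.6397 -0.088   0.024 ]
top plaque_top 0.81 [302.7 205.8] [ 0.5628 -0.0163  0.05  ]
scene 1 0.57 [242.9 204.4] [ 0.5781 -0.0125  0.053 ]
scene 2 0.57 [242.9 204.4] [ 0.5781 -0.0125  0.053 ]
scene 3 0.57 [242.9 204.4] [ 0.5781 -0.0125  0.053 ]
scene 4 0.57 [242.9 204.4] [ 0.5781 -0.0125  0.053 ]
scene 5 0.57 [242.9 204.4] [ 0.5781 -0.0125  0.053 ]
scene cup 0.62 [286.2 152.7] [0.5169 0.1307 0.04  ]
scene stick 0.91 [226.8 256. ] [ 0.6401 -0.0867  0.024 ]
scene plaque_top 0.77 [240.1 201. ] [ 0.5674 -0.0124  0.05  ]
{'clock': 1.0, 'joint_pos': array([ 8.35427098e+01,  2.05448799e+01,  6.81877811e-01, -1.12445175e-03,
       -7.01332003e+01, -1.65068062e+01]), 'qvel': array([-0.00891686, -0.01985766, -0.01405819,  0.12888495,  0.04565266,
       -0.09474856]), 'tau': array([ 1.16448496e-04, -5.82392764e+01,  2.93311018e+01,  7.00327277e+00,
        1.24366567e-02, -2.31269843e-05]), 'tool_pos': array([0.2633593 , 0.62148959, 0.29217381]), 'orientation': array([-1.79996659e+02,  2.09298459e-03, -2.29644784e+01]), 'force': array([ 0.22660432, -0.44109744, -0.2268572 ]), 'moment': array([-0.02092857, -0.02399864,  0.03376645]), 'gripper_force': 0.0, 'opening': 0.08758894291038756}
```

View pics/top1.png

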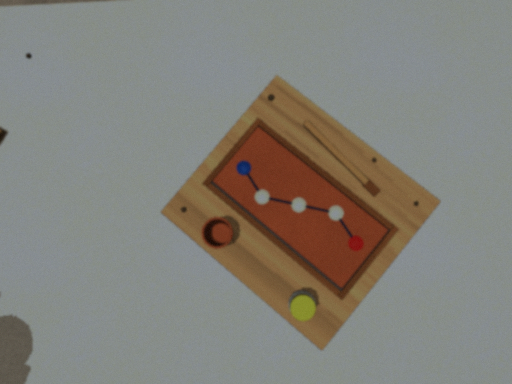

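View pics/scene1.png

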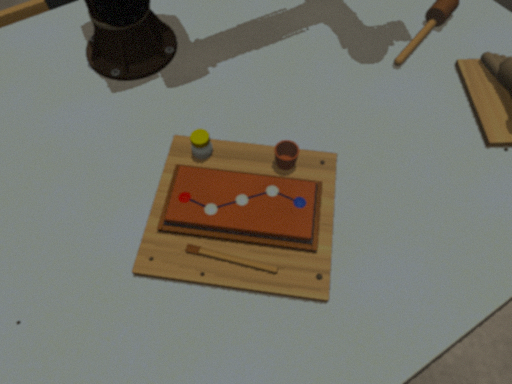

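The top view shows blue at (244,168), whites at (262,197), (298,205), (336,213), and red at (356,243). The scene view shows red at (185,197), whites at (211,210), (242,200), (272,191), and blue at (300,202). The networks return the whole plaque for each bead name, so I'll locate the beads by colour and triangulate them.

```bash
cat >> h.py <<'E'
def beads(p,seeds):
    out=[]; im=p["color"].astype(float)
    for s in seeds:
        c=im[int(s[1])-1:int(s[1])+2,int(s[0])-1:int(s[0])+2].mean((0,1))
        y,x=np.mgrid[:384,:512]; near=np.hypot(x-s[0],y-s[1])<11
        bg=np.median(im[near],axis=0)
        m=near&(np.linalg.norm(im-c,axis=2)<60)
        n,l,st,ce=cv2.connectedComponentsWithStats(m.astype(np.uint8),connectivity=4)
        out.append((ce[l[int(s[1]),int(s[0])]],st[l[int(s[1]),int(s[0])],4]))
    return out
E
python3 - <<'E'
from h import *
S={"top":[(244,168),(262,197),(298,205),(336,213),(356,243)],"scene":[(300,202),(272,191),(242,200),(211,210),(185,197)]}
P={};B={}
for n in S: P[n]=ctrl.snapshot(n);B[n]=beads(P[n],S[n])
for i in range(5):
    a=[on(P[n],B[n][i][0],.052) for n in S]
    A=0;b=0
    for n in S:
        c,d=ray(P[n],B[n][i][0]); d/=np.linalg.norm(d); M=np.eye(3)-np.outer(d,d); A=A+M;b=b+M@c
    print(i+1,[ (B[n][i][0].round(1),B[n][i][1]) for n in S],a[0].round(4),a[1].round(4),"tri",np.linalg.solve(A,b).round(4))
E
```

```text
1 [(array([243.3, 167.5]), np.int32(158)), (array([299.2, 201.9]), np.int32(109))] [0.629  0.0801 0.052 ] [0.631  0.0807 0.052 ] tri [0.6298 0.081  0.0496]
2 [(array([261.6, 196.6]), np.int32(152)), (array([271.8, 190.3]), np.int32(105))] [0.5795 0.0506 0.052 ] [0.5816 0.051  0.052 ] tri [0.5801 0.0513 0.0494]
3 [(array([298.3, 204.5]), np.int32(154)), (array([241.5, 199.5]), np.int32(107))] [ 0.565  -0.0092  0.052 ] [ 0.567  -0.0089  0.052 ] tri [ 0.5655 -0.0087  0.0493]
4 [(array([335.5, 212.6]), np.int32(159)), (array([210.5, 208.8]), np.int32(110))] [ 0.5502 -0.0689  0.052 ] [ 0.5526 -0.0686  0.052 ] tri [ 0.5507 -0.0686  0.0489]
5 [(array([356.1, 243.1]), np.int32(367)), (array([184.8, 196.9]), np.int32(361))] [ 0.5003 -0.0996  0.052 ] [ 0.5034 -0.0975  0.052 ] tri [ 0.501  -0.0985  0.0494]
```

>>> send_rows --deltas '[[[0.034,0.022,0],-0.05],[[0.068,0.044,0],-0.1],[[0.102,0.066,0],-0.15],[[0.137,0.089,0],-0.2],[[0.171,0.111,0],-0.255]]' --gripper 0

```text
clock: 1.52
tool_pos: [0.3552, 0.485, 0.2922]
orientation: [-180.0, -0.0, 0.2]
force: [1.2, -0.1, 0.0]
opening: 0.0601
gripper_force: 0.0
```

>>> send_rows --deltas '[[[0.023,0.034,0.012],0],[[0.046,0.068,0.024],0],[[0.069,0.102,0.036],0],[[0.092,0.136,0.048],0],[[0.115,0.17,0.06],0]]'

```text
clock: 1.93
tool_pos: [0.4473, 0.3489, 0.2441]
orientation: [-180.0, -0.0, 0.0]
force: [1.0, -0.2, -0.5]
opening: 0.0265
gripper_force: 0.0
```

>>> send_rows --deltas '[[[0.023,0.034,0.012],0],[[0.046,0.068,0.024],0],[[0.069,0.102,0.036],0],[[0.092,0.136,0.048],0],[[0.115,0.17,0.06],0]]'

```text
clock: 2.35
tool_pos: [0.5394, 0.2129, 0.196]
orientation: [-180.0, -0.0, 0.0]
force: [0.8, 0.4, 0.8]
opening: 0.0006
gripper_force: 0.0
```

>>> send_rows --deltas '[[[0.03,0.045,0.013],0],[[0.06,0.09,0.026],0],[[0.09,0.13,0.039],0],[[0.105,0.155,0.048],0],[[0.112,0.168,0.057],0]]'

```text
clock: 2.77
tool_pos: [0.6297, 0.0766, 0.1495]
orientation: [180.0, 0.0, -0.2]
force: [0.3, 0.7, 0.2]
opening: 0.0005
gripper_force: 0.0
```

>>> send_rows --deltas '[[[0,0,0],0],[[0,0,0],0],[[0,0,0],0],[[0,0,0],0],[[0,0,0],0]]'

```text
clock: 3.18
tool_pos: [0.628, 0.0812, 0.1514]
orientation: [-180.0, -0.1, 0.1]
force: [-0.0, 0.2, -0.1]
opening: 0.0005
gripper_force: 0.0
```

```bash
python3 - <<'E'
from h import *
o=ctrl.get_obs();print(o["tool_pos"],o["orientation"],o["force"],o["opening"],o["clock"])
a=ctrl.snapshot("top")["color"];b=ctrl.snapshot("scene")["color"]
im=np.vstack([a[110:300,130:430],b[60:260,100:400]])[:,:,::-1]
cv2.imwrite("pics/m.png",cv2.resize(im,None,fx=1.5,fy=1.5))
E
```

```text
[0.62803328 0.08115957 0.15141281] [-1.79971227e+02 -6.72784949e-02  8.58115377e-02] [-0.00951832  0.19304596 -0.06881998] 0.0004992910877962659 3.1833
```

View pics/m.png

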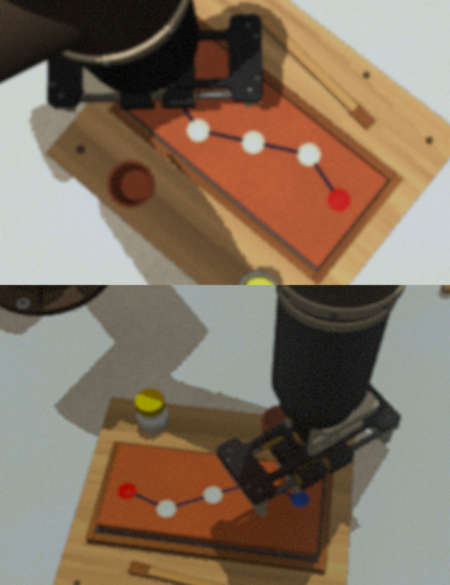

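The fingers are closed just above the blue bead, which shows at about (300,498) in the lower crop. The path is clear, so I'll descend gently.

>>> send_rows --deltas '[[[0.001,0,0.007],0],[[0.002,0,0.014],0],[[0.0025,0,0.021],0],[[0.0025,0,0.028],0],[[0.0025,0,0.032],0]]'

```text
clock: 3.7
tool_pos: [0.6297, 0.0797, 0.1236]
orientation: [180.0, 0.1, -0.0]
force: [-0.1, 0.5, 0.1]
opening: 0.0006
gripper_force: 0.0
```

>>> send_rows --deltas '[[[0,0,0.001],0],[[0,0,0.002],0],[[0,0,0.003],0],[[0,0,0.003],0],[[0,0,0.003],0]]'

```text
clock: 4.12
tool_pos: [0.6303, 0.0799, 0.1228]
orientation: [-180.0, -0.0, -0.0]
force: [0.2, -0.6, -0.3]
opening: 0.0001
gripper_force: 0.0
```

```bash
python3 - <<'E'
from h import *
o=ctrl.get_obs();print(o["tool_pos"],o["force"],o["moment"])
b=ctrl.snapshot("scene")["color"]
cv2.imwrite("pics/s3.png",cv2.resize(b[130:280,130:350,::-1],None,fx=3,fy=3,interpolation=cv2.INTER_CUBIC))
E
```

```text
[0.63029184 0.07987492 0.12278964] [ 0.20543225 -0.5564282  -0.25789853] [-0.02888134 -0.00427873 -0.10503443]
```

View pics/s3.png

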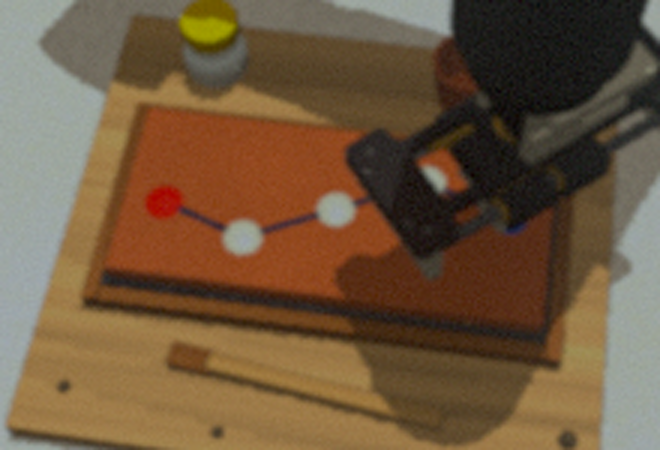

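>>> send_rows --deltas '[[[0,0,0.001],0],[[0,0,0.002],0],[[0,0,0.003],0],[[0,0,0.003],0],[[0,0,0.003],0]]'

```text
clock: 4.58
tool_pos: [0.6301, 0.0799, 0.1201]
orientation: [180.0, 0.0, -0.0]
force: [-0.4, -0.4, -0.0]
opening: 0.0006
gripper_force: 0.0
```

```bash
python3 - <<'E'
from h import *
p=ctrl.snapshot("scene"); f=192/np.tan(np.radians(p["vertical_fov"])/2)
K=np.array([[f,0,p["cx"]],[0,f,p["cy"]],[0,0,1]])
q=np.array([[.63,.08,.056],[.63,.08,.12],[.669,-.0165,.12],[.591,-.0165,.12],[.669,.1765,.12],[.591,.1765,.12]])
u=cv2.projectPoints(q,np.array(p["rvec"],float),np.array(p["tvec"],float),K,None)[0][:,0]
print(((u-[130,130])*3).round())
E
```

```text
[[507. 212.]
 [516. 159.]
 [415. 291.]
 [341. 188.]
 [687. 131.]
 [605.  42.]]
```

>>> send_rows --deltas '[[[0,0,0.0005],0],[[0,0,0.001],0],[[0,0,0.001],0],[[0,0,0.001],0],[[0,0,0.001],0]]'

```text
clock: 5.05
tool_pos: [0.6302, 0.0799, 0.1195]
orientation: [-180.0, -0.0, -0.0]
force: [-1.2, -0.4, 1.9]
opening: 0.0003
gripper_force: 0.8
```

>>> send_rows --deltas '[[[0,0,0.0005],0],[[0,0,0.001],0],[[0,0,0.001],0],[[0,0,0.001],0],[[0,0,0.001],0]]'

```text
clock: 5.47
tool_pos: [0.6302, 0.0799, 0.1187]
orientation: [-180.0, -0.0, -0.0]
force: [-0.3, -0.1, 3.8]
opening: 0.0012
gripper_force: 1.6
```

>>> send_rows --deltas '[[[-0.006,0.0035,0],0],[[-0.012,0.007,0],0],[[-0.018,0.0105,0],0],[[-0.025,0.0145,0],0],[[-0.031,0.018,0],0]]'

```text
clock: 5.88
tool_pos: [0.604, 0.0648, 0.1181]
orientation: [180.0, 0.1, -0.0]
force: [0.2, -0.7, -1.1]
opening: 0.0005
gripper_force: 0.0
```

>>> send_rows --deltas '[[[-0.008,0.0045,0],0],[[-0.016,0.009,0],0],[[-0.024,0.014,0],0],[[-0.031,0.018,0],0],[[-0.031,0.018,0],0]]'

```text
clock: 6.3
tool_pos: [0.5794, 0.0504, 0.1189]
orientation: [180.0, 0.0, -0.0]
force: [-1.8, -0.5, 2.9]
opening: 0.0005
gripper_force: 1.3
```

>>> send_rows --deltas '[[[0,0,0],0],[[0,0,0],0],[[0,0,0],0],[[0,0,0],0],[[0,0,0],0]]'

```text
clock: 6.72
tool_pos: [0.5805, 0.0511, 0.1184]
orientation: [180.0, 0.0, -0.0]
force: [-0.9, -1.1, 3.4]
opening: 0.0006
gripper_force: 1.8
```

>>> send_rows --deltas '[[[-0.0018,0.0075,0],0],[[-0.0036,0.015,0],0],[[-0.0054,0.0225,0],0],[[-0.0072,0.03,0],0],[[-0.009,0.0375,0],0]]'

```text
clock: 7.13
tool_pos: [0.5728, 0.0202, 0.1182]
orientation: [180.0, 0.1, -0.0]
force: [-0.2, 0.3, -0.7]
opening: 0.0003
gripper_force: 0.0
```

>>> send_rows --deltas '[[[-0.0022,0.009,0],0],[[-0.0045,0.0185,0],0],[[-0.0068,0.028,0],0],[[-0.009,0.0375,0],0],[[-0.009,0.0375,0],0]]'

```text
clock: 7.55
tool_pos: [0.5659, -0.0103, 0.1189]
orientation: [180.0, -0.0, -0.1]
force: [0.4, -1.4, 2.6]
opening: 0.0003
gripper_force: 1.4
```

>>> send_rows --deltas '[[[0,0,0],0],[[0,0,0],0],[[0,0,0],0],[[0,0,0],0],[[0,0,0],0]]'

```text
clock: 7.97
tool_pos: [0.5662, -0.0088, 0.1186]
orientation: [180.0, 0.0, 0.0]
force: [0.2, -1.2, 3.7]
opening: 0.0005
gripper_force: 1.7
```

>>> send_rows --deltas '[[[-0.0018,0.0075,0],0],[[-0.0036,0.015,0],0],[[-0.0054,0.0225,0],0],[[-0.0072,0.03,0],0],[[-0.009,0.0375,0],0]]'

```text
clock: 8.38
tool_pos: [0.5582, -0.0398, 0.1182]
orientation: [180.0, 0.1, -0.0]
force: [-0.0, 1.0, -0.1]
opening: 0.0004
gripper_force: 0.0
```

>>> send_rows --deltas '[[[-0.0022,0.009,0],0],[[-0.0045,0.0185,0],0],[[-0.0068,0.028,0],0],[[-0.009,0.0375,0],0],[[-0.009,0.0375,0],0]]'

```text
clock: 8.8
tool_pos: [0.5515, -0.0703, 0.1188]
orientation: [180.0, -0.0, -0.1]
force: [-0.1, -1.7, 2.4]
opening: 0.0006
gripper_force: 1.4
```

>>> send_rows --deltas '[[[0,0,0],0],[[0,0,0],0],[[0,0,0],0],[[0,0,0],0],[[0,0,0],0]]'

```text
clock: 9.22
tool_pos: [0.5517, -0.0688, 0.1185]
orientation: [180.0, 0.0, 0.0]
force: [0.7, -2.6, 2.6]
opening: 0.0004
gripper_force: 1.7
```

```bash
python3 - <<'E'
from h import *
for n in ["top","scene"]:
    p=ctrl.snapshot(n); im=p["color"].astype(int)
    m=((im[...,0]>150)&(im[...,1]<45)&(im[...,2]<60)).astype(np.uint8)
    k,l,st,ce=cv2.connectedComponentsWithStats(m)
    for j in range(1,k):
        if st[j,4]>15: print(n,st[j],ce[j].round(1),on(p,ce[j],.052).round(4))
E
```

```text
top [352 244  10   4  20] [357.2 245.8] [ 0.4961 -0.1012  0.052 ]
scene [179 193   7   7  35] [181.9 196.2] [ 0.4992 -0.1014  0.052 ]
```

>>> send_rows --deltas '[[[-0.006,0.0035,0],0],[[-0.012,0.007,0],0],[[-0.018,0.0105,0],0],[[-0.025,0.0145,0],0],[[-0.031,0.018,0],0]]'

```text
clock: 9.73
tool_pos: [0.5255, -0.0837, 0.1181]
orientation: [-180.0, 0.1, -0.0]
force: [0.1, -0.4, 0.1]
opening: 0.0003
gripper_force: 0.0
```

>>> send_rows --deltas '[[[-0.008,0.0045,0],0],[[-0.016,0.009,0],0],[[-0.024,0.014,0],0],[[-0.03,0.018,0],0],[[-0.031,0.0185,0],0]]'

```text
clock: 10.15
tool_pos: [0.5015, -0.0986, 0.1189]
orientation: [-180.0, -0.0, -0.0]
force: [0.4, 0.4, 2.2]
opening: 0.0003
gripper_force: 1.3
```

>>> send_rows --deltas '[[[0,0,0],0],[[0,0,0],0],[[0,0,0],0],[[0,0,0],0],[[0,0,0],0]]'

```text
clock: 10.57
tool_pos: [0.502, -0.0981, 0.1184]
orientation: [180.0, 0.0, -0.0]
force: [-2.1, -1.5, 3.3]
opening: 0.0003
gripper_force: 1.8
```

```bash
python3 - <<'E'
from h import *
o=ctrl.get_obs();print(o["tool_pos"],o["force"],o["clock"])
a=ctrl.snapshot("top")["color"];b=ctrl.snapshot("scene")["color"]
im=np.vstack([a[60:350,150:450],b[110:310,100:400]])[:,:,::-1]
cv2.imwrite("pics/end.png",cv2.resize(im,None,fx=1.2,fy=1.2))
E
```

```text
[ 0.50201429 -0.09811308  0.11841678] [-2.07993372 -1.51590161  3.28210172] 10.5667
```

View pics/end.png

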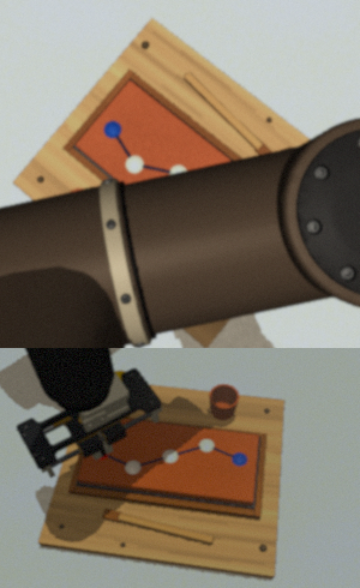

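The lower crop shows the fingertips at the red end, around (105,455). The stick and cup are where they were, the jar is hidden behind the gripper, and the contact force is about 3 N. Handing in.

```bash
python3 -c "
from plant import ctrl
print(ctrl.close_job())"
```

```text
the job is handed in; nothing more can be done
None
```

The closed fingertips touched the beads in order from blue through the three whites to red, pressing with about 3–4 N (about 1.5 mm into the foam), and the job was handed in at about 10.7 s with them resting on the red bead; the cup and stick look unmoved, while the jar was hidden behind the gripper in the last picture, so I couldn't check it there.

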